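# Ladle rest over the ledge edge and onto the drip stand

### The job

The thin wooden ladle rest lies too flat on the raised quartz ledge to be picked up: slide it towards you until its narrow tongue sticks well out over the ledge's near edge, then grip the tongue there, lift the rest and set it down flat on the steel drip stand, its square head centred on the stand and squared up with it. Do not let it fall to the counter, and leave the square wooden coaster where it lies.

Things in the scene. Friction and masses are not known exactly. Their poses are not given: they have to be found in the camera images.
- ladle_rest: Loose thin wooden paddle, 70 g: flat head 88 (its x) x 96 (its y) x 6 mm with a ring line on top; tongue 36 mm wide, 3 mm thick, from x = -44 to -114 mm, undersides flush. Origin: centre of the head's underside, z up. Starts flat on the ledge, wholly inside its near edge, tongue (-x) towards the robot, within 13 deg of square to that edge. Balance point at x = -10 mm. A light push slides it.
- tongue_tip (a point): Middle of the end of the ladle rest's tongue, 114 mm from the head's centre along the rest's -x, 1.5 mm above its underside.
- ledge: Fixed raised white quartz slab, dark trim round its top, on a recessed plinth: 280 mm along its x, 530 mm along its y, flat top 60 mm above the counter, slab 30 mm thick. Origin: centre of its underside, at counter height. Near edge (towards the robot): x = -140 mm; free space in front and below for fingers. Turned up to 4 deg. Two blue bowls, 80 mm wide, 36 mm high, stand along its far side.
- stand: Fixed low stainless drip stand on the counter, left of the ledge: flat top plate 100 mm along its x, 130 mm along its y, 50 mm above the counter, on four thin legs. Origin: centre of its underside, at counter height; x points away from the robot, turned up to 15 degrees. Free space in front of it, where the tongue may stick out.
- coaster: Bystander: loose square wooden coaster, 96 x 96 x 6 mm, of the same wood as the rest but without a tongue, lying on the same ledge beside the rest (left or right of it). Origin: centre of its underside, z up.

How it is judged:
On the way, in this order (a step that is already met when the one before it is completed fails the run):
1. the ladle rest has been slid, still lying on the ledge, until its tongue's tip is at least 30 mm out past the ledge's near edge (x of tongue_tip in the frame of ledge below -0.17 m and height (world z) of ladle_rest below 0.066 m and angle between ladle_rest's own z axis and vertical below 0.1 rad and contact force between ladle_rest and ledge above 0.1 N), for 0.2 s.
2. the ladle rest is lifted off the ledge in the fingers, its head's underside at least 25 mm above the ledge (height (world z) of ladle_rest above 0.085 m and contact force between the fingers and ladle_rest above 0.5 N), for 0.2 s.
At the end, for the whole second after the job is handed in: The ladle rest lies flat and still on the drip stand's top, released, the centre of its head within 20 mm of the stand's centre and its length within 15 degrees of the stand's x; the coaster is within 30 mm of where it started (horizontal distance between ladle_rest and stand below 0.02 m and height (world z) of ladle_rest between 0.045 and 0.056 m and angle between ladle_rest's own z axis and vertical below 0.1 rad and angle between the x axis of ladle_rest and the x axis of stand, either way round below 0.26 rad and contact force between ladle_rest and stand above 0.1 N and linear speed of ladle_rest below 0.02 m/s and distance of coaster from where it was at the start of the episode below 0.03 m); the robot touches nothing.
It fails at once if the ladle rest fell off the ledge or stand towards the counter (its head's underside less than 35 mm above the counter) (height (world z) of ladle_rest below 0.035 m).
It fails at once if the coaster was moved more than 30 mm (distance of coaster from where it was at the start of the episode above 0.03 m).
It also fails if it takes over 58 s, if anything falls off the work surface, if the arm or the gripper's body presses on something with over 40 N, if the wrist force passes 120 N, or if a joint passes its speed limit or range.

### The arm

A 6-joint arm with a two-finger parallel gripper is mounted at the origin on the work surface. World frame = base frame: x ahead of the robot, y to its left, z up, the work surface at z = 0. Lengths are in m, angles in rad, forces in N, time in s.
With the tool pointing down it reaches from about 0.2 to 0.875 m from the base axis. Payload 3.4 kg.
Tool frame: the origin (TCP) lies between the finger pads; the fingertips stand env.tcp_to_tips ahead of it and the grasp point (between the pads) lies 5 mm behind it (env.tcp_to_tips is the distance from the TCP to the fingertips, in m); z points along the fingers, y is the direction in which the jaws open and shut (so a half turn about z gives the same grasp; the last joint's range is limited). The gripper opens to 94 mm and grips with 3 to 60 N. Pads are 16 mm wide; open, the fingers measure 119 mm over their backs; the gripper's body (75 mm by 177 mm) begins 78 mm behind the grasp point.
Start: joints at [-1.336, 0.276, 1.505, -0, 1.361, -0.121], TCP at [0.2, -0.539, 0.183] pointing down, gripper open.
Joint ranges: [-2.89, 2.89], [-0.75, 2.08], [0.22, 2.7], [-1.18, 4.32], [0.11, 2.71], [-2.7, 2.7]. Speed limits (rad/s): [2.57, 2.57, 3.14, 3.14, 3.14, 3.14].

### API

Orientations are given as a unit quaternion [w, x, y, z].
In Python, from rig import env, imaging, workorder gives the robot as it stands. Calls block until the motion is done:
- env.reach(position, orientation): joint-space move of the TCP to a pose.
- env.movel(position, ori=None, feed=0.15): straight line of the TCP; ori=None keeps the orientation; feed is the mean speed in m/s.
- env.goto_joints(angles): joint-space move.
- env.gripper_open() and env.grab(): open the fingers fully, or close them until they stop; the grip force is fixed at half the most.
- env.dwell(seconds).
- env.ik(position, orientation): joint angles nearest the present ones, or None.
- env.get_state(): the state.
- imaging.snapshot(name): name is "scene" or "top" or "wrist"; returns the picture (400x640x3 uint8, red, green, blue); there is no depth.
- imaging.camera_info(name): a dict with "fx", "fy", "cx", "cy" (pixels), "position" and "rotation" of the camera in the world; the wrist camera has in their place "tool_from_camera" (4x4, takes a point from camera to tool coordinates, whose origin is the TCP and whose axes are the flange's). Camera axes: x right, y down, z forward; pixel columns grow to the right and rows downward; lengths in m; the calibration is good to about 2 mm. A picture is of the moment at which its call begins: read the wrist's pose just before it. camera_info takes no time and is no camera call.
A pose or a line that the arm cannot do raises env.MotionError and nothing moves.
- workorder.job_done(): hands the job in, once; it reports no verdict.
The state is a dict: "time": time; "qpos": joint angles; "dq": joint speeds; "tau": joint torques, N m; "tcp_pos": TCP position; "ee_rot": TCP orientation; "force": force on the tool from outside, world axes, zero at the start; "wrist_torque": the same for the moment, N m; "grip_width": opening from 0.0 (shut) to 1.0 (fully open).
Only numpy, scipy, OpenCV 4.12 (cv2) and the standard library are available. Lean on these libraries where they do the work, as an engineer would, in place of code of your own. Each camera call takes 0.05 s, during which the arm holds its last target.

## Working session

There is one attempt and no reset: what is moved stays moved. The work goes in short steps, each a Python script; the robot and the scene stay as the last script left them, time stands still between calls to the robot, and variables do not carry over. Pictures are saved under pics/ and viewed, and the job is handed in when it is done.

```bash
ls; mkdir -p pics; python3 - <<'E'
from rig import env, imaging, workorder
import cv2
s=env.get_state();print(s['time'],s['tcp_pos'],s['ee_rot'],s['grip_width'],env.tcp_to_tips)
for n in("top","scene"):
    im=imaging.snapshot(n);cv2.imwrite(f'pics/{n}0.png',im[:,:,::-1]);print(imaging.camera_info(n))
print(imaging.camera_info('wrist'))
E
```

```text
pics
0.0 [ 0.2001461  -0.53838715  0.18201221] [-9.12475342e-04  9.84213960e-01  1.76980349e-01 -6.60927009e-05] 0.9996040499812614 0.014
{'fx': 380.0512824256371, 'fy': 380.0512824256371, 'cx': 324.8969537966682, 'cy': 205.06997476396387, 'position': array([0.43168248, 0.04284477, 0.94788055]), 'rotation': array([ 0.06652716, -0.69546028,  0.7140985 , -0.04441241])}
{'fx': 480.4646146679299, 'fy': 480.4646146679299, 'cx': 320.6880004187647, 'cy': 198.15680790597102, 'position': array([ 0.9497172 , -0.31367569,  0.76456385]), 'rotation': array([-0.29180186,  0.87339452,  0.36936969, -0.1248988 ])}
{'fx': 280.277991289712, 'fy': 280.277991289712, 'cx': 320.04774205330824, 'cy': 199.76045261500315, 'tool_from_camera': array([[-6.51273118e-05, -9.66291076e-01, -2.57452039e-01,
         7.52312244e-02],
       [ 9.99999924e-01,  3.61027501e-05, -3.88472635e-04,
         1.13126339e-03],
       [ 3.84672367e-04, -2.57452045e-01,  9.66291000e-01,
        -2.02277348e-01],
       [ 0.00000000e+00,  0.00000000e+00,  0.00000000e+00,
         1.00000000e+00]])}
```

View pics/top0.png

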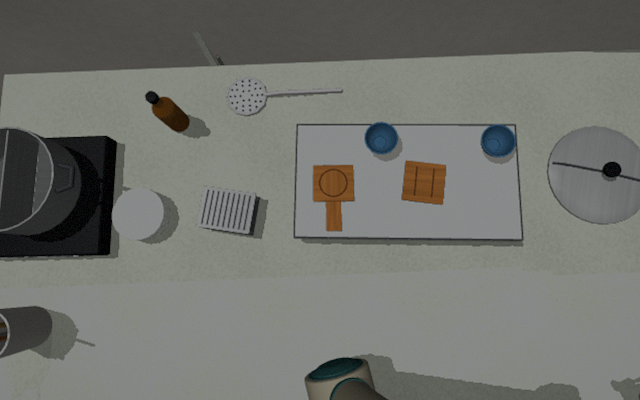

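View pics/scene0.png

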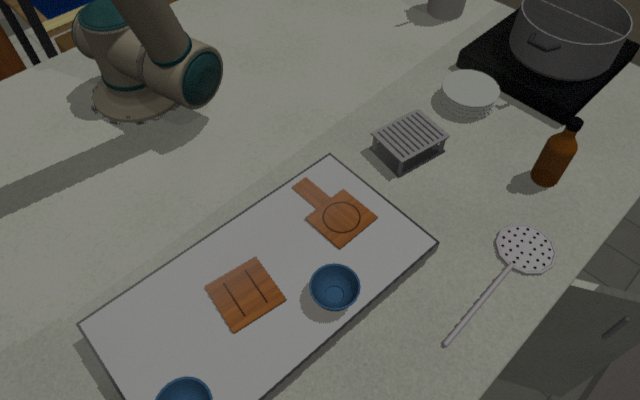

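The top view shows the rest's head at about (334,183) with its tongue end near (334,230). The coaster is at (424,183), the stand at (229,210), and the ledge spans (296,125) to (522,240).

```bash
cat > h.py <<'E'
import numpy as np, cv2
from scipy.spatial.transform import Rotation as R
def rot(q): return R.from_quat(np.asarray(q)[[1,2,3,0]]).as_matrix()
def cast(ci,px,z,pose=None):
    px=np.atleast_2d(px).astype(float)
    if pose is None: P,M=ci['position'],rot(ci['rotation'])
    else:
        T=np.eye(4);T[:3,:3]=rot(pose[1]);T[:3,3]=pose[0];T=T@ci['tool_from_camera'];P,M=T[:3,3],T[:3,:3]
    d=np.c_[(px[:,0]-ci['cx'])/ci['fx'],(px[:,1]-ci['cy'])/ci['fy'],np.ones(len(px))]@M.T
    return (P+d*((z-P[2])/d[:,2])[:,None])[:,:2]
def wood(im):
    hsv=cv2.cvtColor(im,cv2.COLOR_RGB2HSV)
    m=cv2.inRange(hsv,(5,90,60),(25,255,255))
    return cv2.morphologyEx(m,cv2.MORPH_CLOSE,np.ones((5,5)))
def parts(m,k):
    "head & tongue masks"
    head=cv2.morphologyEx(m,cv2.MORPH_OPEN,np.ones((k,k)))
    return head
E
python3 - <<'E'
from h import *
from rig import imaging
for n in("top","scene"):
    im=cv2.imread(f'pics/{n}0.png')[:,:,::-1].copy();ci=imaging.camera_info(n)
    m=wood(im)
    cs,_=cv2.findContours(m,cv2.RETR_EXTERNAL,cv2.CHAIN_APPROX_NONE)
    for c in cs:
        if cv2.contourArea(c)<600: continue
        w=(cast(ci,c[:,0]+0.0,.066)*1e3).astype(np.float32)
        print(n,'cont',cv2.contourArea(c),cv2.boundingRect(c),'rect mm',cv2.minAreaRect(w))
        a=cv2.approxPolyDP(c,4,True)[:,0]; print(a.tolist()); print((cast(ci,a,.065)*1e3).round().tolist())
    # ledge
    g=cv2.cvtColor(im,cv2.COLOR_RGB2GRAY)
ci=imaging.camera_info('top')
print('ledge',cast(ci,[[296.5,125],[516,125],[522,240],[294.5,237.5]],.06))
im=cv2.imread('pics/top0.png')
cv2.imwrite('pics/st.png',cv2.resize(im[170:260,180:390],None,fx=3.8,fy=3.8,interpolation=cv2.INTER_NEAREST))
E
```

```text
top cont 1784.0 (313, 165, 41, 66) rect mm ((590.3726196289062, 49.05492401123047), (94.8809814453125, 155.99057006835938), 88.91474151611328)
[[313, 166], [313, 199], [326, 202], [326, 229], [340, 230], [340, 201], [353, 200], [352, 165]]
[[667.0, 95.0], [587.0, 97.0], [579.0, 66.0], [515.0, 68.0], [512.0, 35.0], [581.0, 33.0], [582.0, 2.0], [667.0, 2.0]]
top cont 1533.5 (402, 161, 44, 43) rect mm ((619.9849853515625, -164.80235290527344), (95.54576110839844, 94.98501586914062), 81.11309051513672)
[[406, 161], [402, 199], [442, 203], [445, 165]]
[[672.0, -127.0], [581.0, -112.0], [569.0, -204.0], [660.0, -218.0]]
scene cont 3229.5 (205, 257, 81, 76) rect mm ((621.3588256835938, -165.50308227539062), (95.50761413574219, 95.80032348632812), 81.16251373291016)
[[255, 257], [205, 286], [233, 332], [285, 300]]
[[582.0, -112.0], [567.0, -204.0], [659.0, -219.0], [675.0, -128.0]]
scene cont 2685.0 (292, 178, 86, 71) rect mm ((591.853271484375, 48.27179718017578), (96.03260040283203, 156.04971313476562), 89.07125091552734)
[[292, 187], [314, 206], [306, 218], [338, 248], [377, 217], [344, 190], [329, 197], [306, 178]]
[[514.0, 32.0], [574.0, 31.0], [583.0, 3.0], [666.0, -0.0], [669.0, 94.0], [586.0, 96.0], [578.0, 65.0], [516.0, 65.0]]
scene cont 740.5 (34, 8, 46, 43) rect mm ((-274.2872314453125, -26.17957305908203), (98.62588500976562, 226.36355590820312), 78.49134063720703)
[[34, 8], [49, 37], [66, 50], [74, 46], [70, 27], [79, 8], [51, 20]]
[[-397.0, -52.0], [-248.0, -81.0], [-170.0, -75.0], [-172.0, -54.0], [-252.0, -24.0], [-315.0, 33.0], [-314.0, -44.0]]
ledge [[ 0.77362569  0.13398589]
 [ 0.75428751 -0.39545626]
 [ 0.47847396 -0.38109917]
 [ 0.49792049  0.14202951]]
```

View pics/st.png

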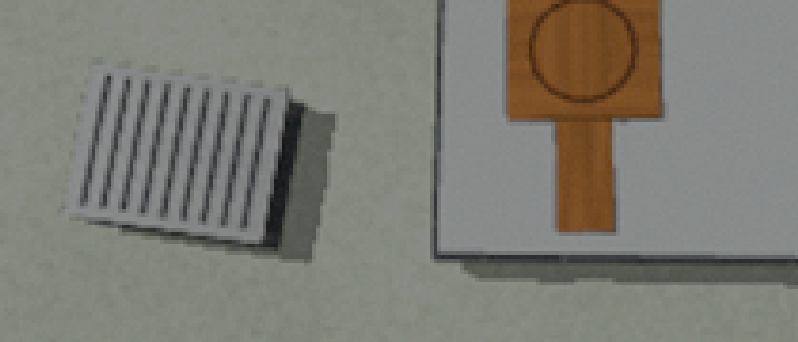

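```bash
cat >> h.py <<'E'
def downq(yaw):
    "tool down, tool x axis at yaw in the world"
    q=(R.from_euler('z',yaw)*R.from_quat([1,0,0,0])).as_quat(); return q[[3,0,1,2]]
E
python3 - <<'E'
from h import *
from rig import env, imaging
ci=imaging.camera_info('top')
c=np.array([[205.3,186.3],[255.5,193.2],[250,234],[197.4,226]])
w=cast(ci,c,.05);print('stand',w.round(4),w.mean(0),np.linalg.norm(w-np.roll(w,-1,0),axis=1))
env.grab()
for y in(0,np.pi,-np.pi):
    print(y,env.ik([.70,.0485,.2],downq(y)))
env.reach([.70,.0485,.15],downq(0))
env.movel([.70,.0485,.0625+env.tcp_to_tips],feed=.08)
s=env.get_state();print(s['time'],s['tcp_pos'],s['force'],s['grip_width'])
im=imaging.snapshot('scene');cv2.imwrite('pics/s1.png',im[:,:,::-1])
im=imaging.snapshot('wrist');cv2.imwrite('pics/w1.png',im[:,:,::-1])
E
```

```text
stand [[0.6291 0.3598]
 [0.6082 0.2366]
 [0.5098 0.2493]
 [0.5324 0.3765]] [0.56986516 0.30554555] [0.12499571 0.09928415 0.12919218 0.09814905]
0 [-2.98925478e-02  4.64012103e-01  1.17024332e+00 -4.44089210e-16
  1.50733723e+00  1.54090378e+00]
3.141592653589793 [-2.98925478e-02  4.64012103e-01  1.17024332e+00 -4.44089210e-16
  1.50733723e+00 -1.60068887e+00]
-3.141592653589793 [-2.98925478e-02  4.64012103e-01  1.17024332e+00 -4.44089210e-16
  1.50733723e+00 -1.60068887e+00]
5.3083 [0.7005727  0.04851786 0.07716444] [-0.52875052  0.16726719 -0.38571995] 0.004639203717733025
```

View pics/s1.png

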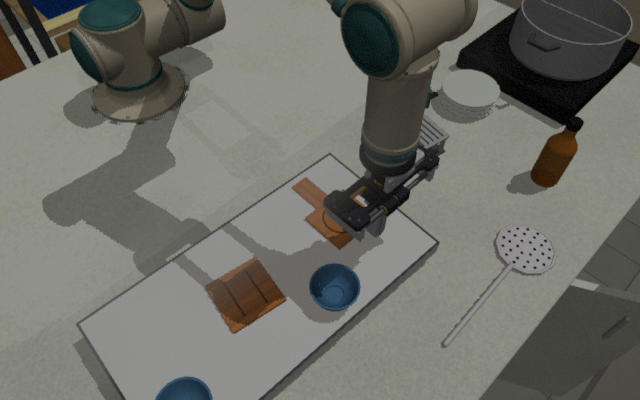

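View pics/w1.png

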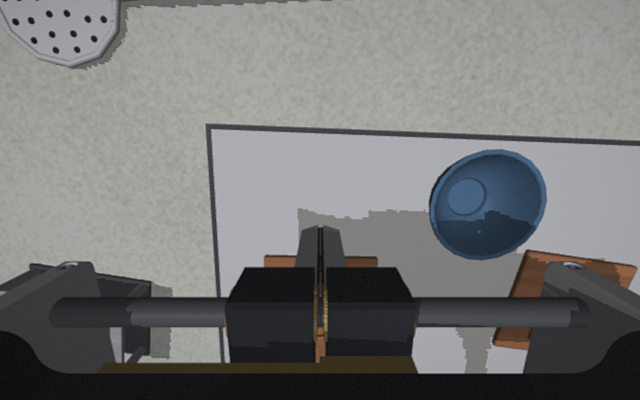

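The scene view shows the fingers just past the head's far edge. In the wrist view that edge runs over columns 265–377 with the finger centred at 320, clear of the bowl. I'll push now.

```bash
python3 - <<'E'
from h import *
from rig import env, imaging
z=.0618+.014
env.movel([.70,.0485,z],feed=.05)
s=env.get_state();print(s['tcp_pos'],s['force'])
env.movel([.61,.0485,z],feed=.045)
s=env.get_state();print(s['time'],s['tcp_pos'],s['force'])
for n in('top','scene'):
    im=imaging.snapshot(n);cv2.imwrite(f'pics/{n}2.png',im[:,:,::-1])
    m=wood(im);ci=imaging.camera_info(n)
    for c in cv2.findContours(m,cv2.RETR_EXTERNAL,cv2.CHAIN_APPROX_NONE)[0]:
        if cv2.contourArea(c)<200: continue
        a=cv2.approxPolyDP(c,4,True)[:,0]; print(n,a.tolist()); print((cast(ci,a,.065)*1e3).round().tolist())
E
```

```text
[0.7000621  0.04851408 0.07603391] [-0.53497526  0.27553697  0.83302183]
7.8083 [0.61018844 0.04848227 0.07573188] [ 0.80187502 -0.69334256 -0.68841613]
top [[352, 167], [344, 191], [335, 192], [333, 186], [331, 192], [316, 185], [314, 200], [326, 201], [327, 230], [340, 230], [340, 201], [353, 199]]
[[662.0, 2.0], [604.0, 23.0], [602.0, 44.0], [617.0, 49.0], [603.0, 54.0], [621.0, 89.0], [585.0, 94.0], [582.0, 66.0], [513.0, 65.0], [512.0, 35.0], [581.0, 33.0], [584.0, 2.0]]
top [[406, 161], [402, 199], [442, 203], [445, 165]]
[[672.0, -127.0], [581.0, -112.0], [569.0, -204.0], [660.0, -218.0]]
top [[160, 97], [162, 105], [152, 109], [164, 118], [172, 113], [173, 104]]
[[858.0, 475.0], [836.0, 469.0], [827.0, 494.0], [802.0, 462.0], [814.0, 443.0], [838.0, 441.0]]
scene [[255, 257], [205, 286], [232, 332], [285, 300]]
[[582.0, -112.0], [567.0, -204.0], [658.0, -220.0], [675.0, -128.0]]
scene [[306, 218], [340, 248], [377, 217], [345, 191], [339, 205], [332, 205], [322, 191]]
[[583.0, 3.0], [668.0, 2.0], [669.0, 94.0], [589.0, 96.0], [604.0, 65.0], [595.0, 56.0], [560.0, 65.0]]
scene [[575, 133], [548, 139], [558, 162], [559, 156], [568, 156], [569, 162], [574, 154]]
[[810.0, 537.0], [781.0, 482.0], [826.0, 441.0], [820.0, 457.0], [832.0, 469.0], [841.0, 456.0], [838.0, 482.0]]
scene [[3, 29], [0, 80], [25, 68]]
[[-361.0, -148.0], [-171.0, -233.0], [-173.0, -174.0]]
scene [[34, 8], [60, 50], [68, 49], [67, 29], [78, 24], [81, 7], [52, 21]]
[[-397.0, -52.0], [-180.0, -85.0], [-171.0, -70.0], [-249.0, -34.0], [-250.0, -4.0], [-315.0, 38.0], [-308.0, -45.0]]
```

View pics/scene2.png

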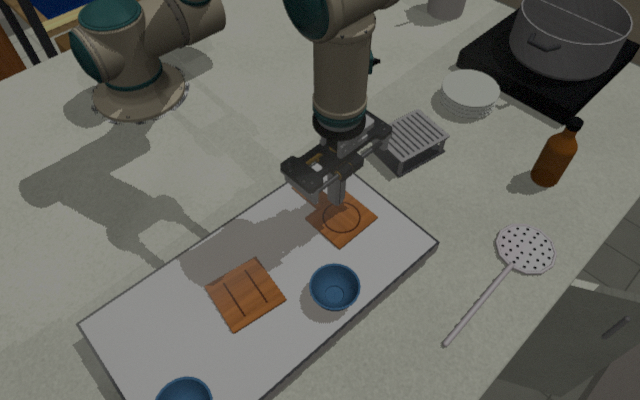

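View pics/top2.png

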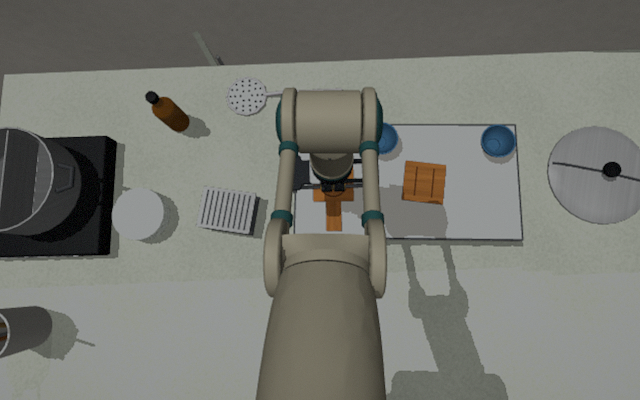

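The fingers passed over the head: the rest still measures at its starting place and there was no push force. My tip height must be off, so I'll go back behind the head and find the ledge surface by touch.

```bash
python3 - <<'E'
from h import *
from rig import env, imaging
env.movel([.61,.0485,.09],feed=.1)
env.movel([.69,.0485,.09],feed=.12)
env.movel([.69,.0485,.076],feed=.06)
f0=env.get_state()['force'].copy();print(f0)
z=.076
while z>.060:
    z-=.001
    env.movel([.69,.0485,z],feed=.02)
    s=env.get_state();f=s['force']-f0;print(round(z,4),s['tcp_pos'].round(4),f.round(2))
    if f[2]>3: break
print(s['time'])
E
```

```text
[-0.20035068  0.46861499  0.0306606 ]
0.075 [0.6901 0.0485 0.0752] [ 0.47  0.23 -0.42]
0.074 [0.69   0.0485 0.074 ] [ 0.83 -0.4  -0.3 ]
0.073 [0.6899 0.0485 0.0729] [-0.9  -1.05  0.73]
0.072 [0.6899 0.0485 0.0719] [ 0.29 -0.9   1.04]
0.071 [0.6899 0.0485 0.0709] [ 0.02 -1.32  0.32]
0.07 [0.6899 0.0485 0.0699] [-0.51 -0.06  0.39]
0.069 [0.6899 0.0485 0.0689] [ 0.15 -0.48  0.02]
0.068 [0.69   0.0485 0.0679] [ 1.4  -0.07  0.07]
0.067 [0.69   0.0485 0.0669] [-0.65 -0.1   0.26]
0.066 [0.6899 0.0485 0.0659] [-0.2  -0.92  0.03]
0.065 [0.69   0.0485 0.0649] [-0.    0.63 -0.95]
0.064 [0.6899 0.0485 0.0639] [ 0.6  -0.54 -0.25]
0.063 [0.6899 0.0485 0.0629] [ 0.89  0.44 -0.09]
0.062 [0.6899 0.0485 0.0619] [-0.78 -1.7  -0.73]
0.061 [0.6899 0.0485 0.0609] [-0.5  -0.98 -0.64]
0.06 [0.6899 0.0485 0.0599] [-0.4  -0.66 -0.48]
13.4
```

```bash
python3 - <<'E'
from h import *
from rig import env, imaging
for n in('scene','wrist'):
    im=imaging.snapshot(n);cv2.imwrite(f'pics/{n}3.png',im[:,:,::-1])
im=imaging.snapshot('scene')[100:280,230:470];cv2.imwrite('pics/crop3.png',cv2.resize(im[:,:,::-1],None,fx=3.3,fy=3.3,interpolation=cv2.INTER_CUBIC))
print(env.tcp_to_tips, env.get_state()['grip_width'])
E
```

```text
0.014 0.007705588274368471
```

View pics/crop3.png

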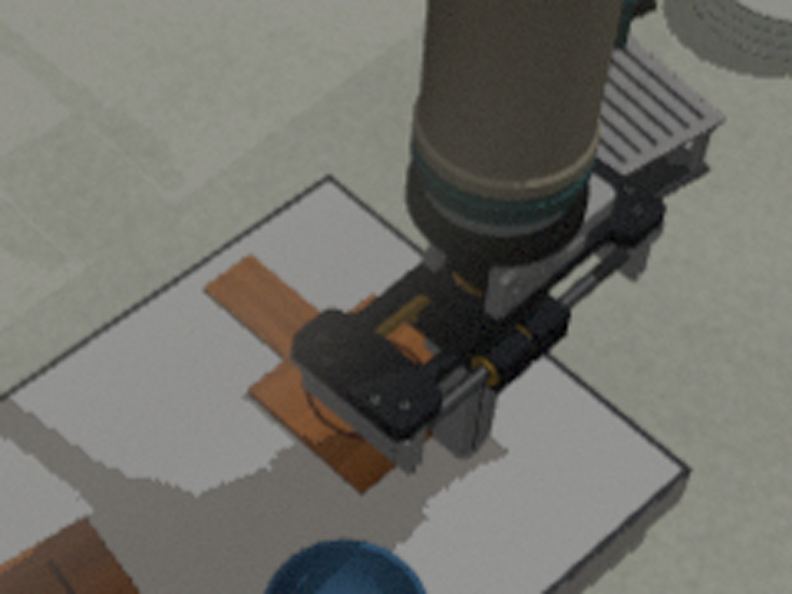

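View pics/wrist3.png

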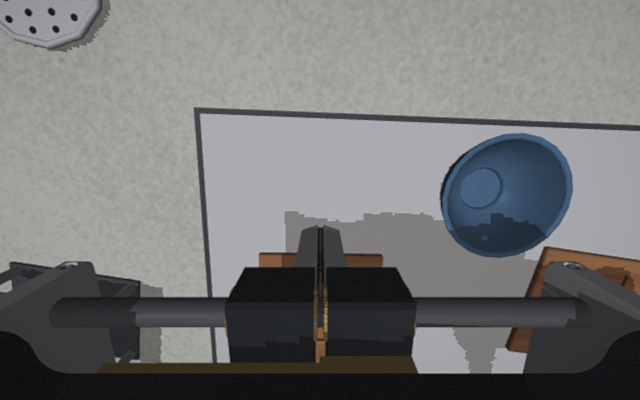

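```bash
python3 - <<'E'
from h import *
from rig import env, imaging
ci=imaging.camera_info('scene');s=env.get_state()
M=rot(ci['rotation'])
def proj(p):
    c=M.T@(np.array(p)-ci['position']);return (c[:2]/c[2]*ci['fx']+[ci['cx'],ci['cy']]).round(1)
for z in(.046,.06,.07,.08,.09,.1): print(z,proj([.69,.0485,z]),'crop',((proj([.69,.0485,z])-[230,100])*3.3).round())
T=np.linalg.inv(imaging.camera_info('wrist')['tool_from_camera']);w=imaging.camera_info('wrist')
for zt in(-.02,-.005,0,.014):
  for x in(-.008,.008):
    c=T@[x,0,zt,1];print(zt,x,(c[:2]/c[2]*w['fx']+[w['cx'],w['cy']]).round(1))
E
```

```text
0.046 [367.3 245.3] crop [453. 479.]
0.06 [367.9 241.1] crop [455. 466.]
0.07 [368.3 238. ] crop [456. 455.]
0.08 [368.8 234.8] crop [458. 445.]
0.09 [369.2 231.5] crop [459. 434.]
0.1 [369.7 228.2] crop [461. 423.]
-0.02 -0.008 [318.9 247.7]
-0.02 0.008 [318.8 226.4]
-0.005 -0.008 [319.  239.3]
-0.005 0.008 [318.9 219.3]
0 -0.008 [319.  236.8]
0 0.008 [319.  217.2]
0.014 -0.008 [319.1 230.2]
0.014 0.008 [319.  211.7]
```

```bash
python3 - <<'E'
from h import *
from rig import env, imaging
f0=env.get_state()['force'].copy()
z=.060;print(env.get_state()['tau'].round(2))
while z>.045:
    z-=.001
    env.movel([.69,.0485,z],feed=.02)
    s=env.get_state();f=s['force'];print(round(z,4),s['tcp_pos'].round(4),f.round(2))
    if f[2]>4: break
print(s['time'],s['tau'].round(2))
for n in('scene','wrist'):
    im=imaging.snapshot(n);cv2.imwrite(f'pics/{n}4.png',im[:,:,::-1])
    if n=='scene': cv2.imwrite('pics/crop4.png',cv2.resize(im[100:280,230:470,::-1],None,fx=3.3,fy=3.3,interpolation=cv2.INTER_CUBIC))
E
```

```text
[-0.000e+00 -5.300e+01 -2.216e+01  2.000e-02 -7.000e-02 -0.000e+00]
0.059 [0.6899 0.0485 0.0589] [-0.51 -0.31  0.75]
0.058 [0.6899 0.0485 0.0579] [-0.41  0.53 -0.11]
0.057 [0.6899 0.0485 0.0569] [-0.38 -0.07 -0.8 ]
0.056 [0.6899 0.0485 0.0559] [-0.09  0.32 -0.23]
0.055 [0.6899 0.0485 0.0549] [-0.85  0.28 -0.31]
0.054 [0.6899 0.0485 0.0539] [ 0.35 -0.29  0.71]
0.053 [0.6899 0.0485 0.0529] [0.24 0.31 0.15]
0.052 [0.6899 0.0485 0.0519] [-0.21 -0.54 -1.13]
0.051 [0.6899 0.0485 0.0509] [ 0.45 -0.51  0.31]
0.05 [0.6899 0.0485 0.0499] [0.39 0.38 0.33]
0.049 [0.6899 0.0485 0.0489] [ 0.54  0.46 -0.17]
0.048 [0.6899 0.0485 0.0479] [-0.34 -0.54  0.43]
0.047 [0.6899 0.0485 0.0469] [-0.56  0.49  0.4 ]
0.046 [0.6899 0.0485 0.0459] [-0.42  0.54  0.96]
0.045 [0.6899 0.0485 0.0449] [ 1.03  0.73 -0.6 ]
17.3 [-0.000e+00 -5.326e+01 -2.177e+01  2.000e-02 -7.000e-02 -0.000e+00]
```

View pics/crop4.png

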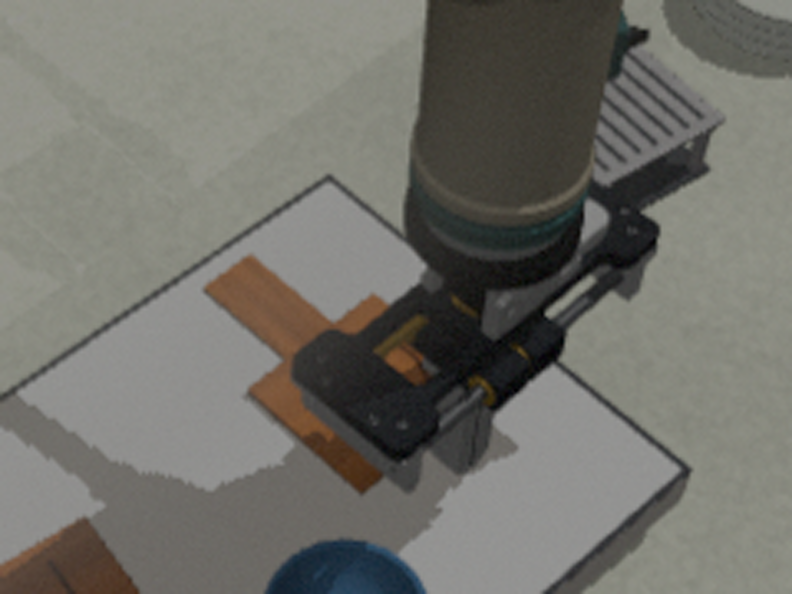

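View pics/wrist4.png

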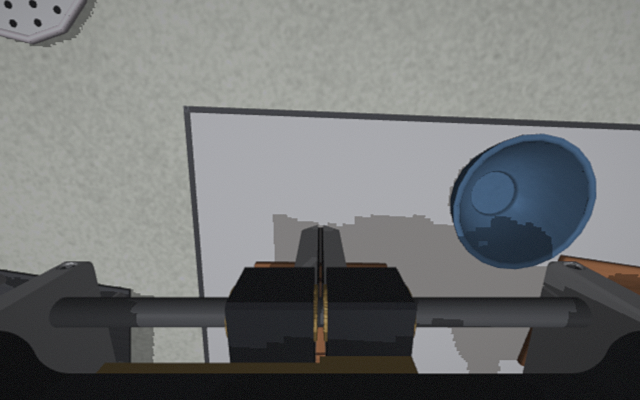

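No contact even at TCP z = 0.045. In the wrist view the finger's tip is at row 226, but a tip at +14 mm should project to about row 212. So the closed tips really sit well behind the stated +14 mm, and I'll keep probing down to contact.

```bash
python3 - <<'E'
from h import *
from rig import env, imaging
z=.045;n=0
while z>.024:
    z-=.0015
    env.movel([.69,.0485,z],feed=.03)
    s=env.get_state();f=s['force'];print(round(z,4),s['tcp_pos'].round(4),f.round(2))
    if f[2]>3: break
print(s['time'])
im=imaging.snapshot('scene')
cv2.imwrite('pics/crop5.png',cv2.resize(im[100:280,230:470,::-1],None,fx=3.3,fy=3.3,interpolation=cv2.INTER_CUBIC))
E
```

```text
0.0435 [0.6899 0.0485 0.0433] [ 0.01 -0.24  0.39]
0.042 [0.6899 0.0485 0.0418] [-0.22 -0.48  0.29]
0.0405 [0.6899 0.0485 0.0404] [-0.09 -0.06  0.03]
0.039 [0.6899 0.0485 0.0389] [-0.35 -0.97 -0.18]
0.0375 [0.6903 0.0485 0.0377] [-0.06  0.71  1.12]
0.036 [0.6903 0.0485 0.0377] [-1.7   0.12  7.29]
18.9
```

View pics/crop5.png

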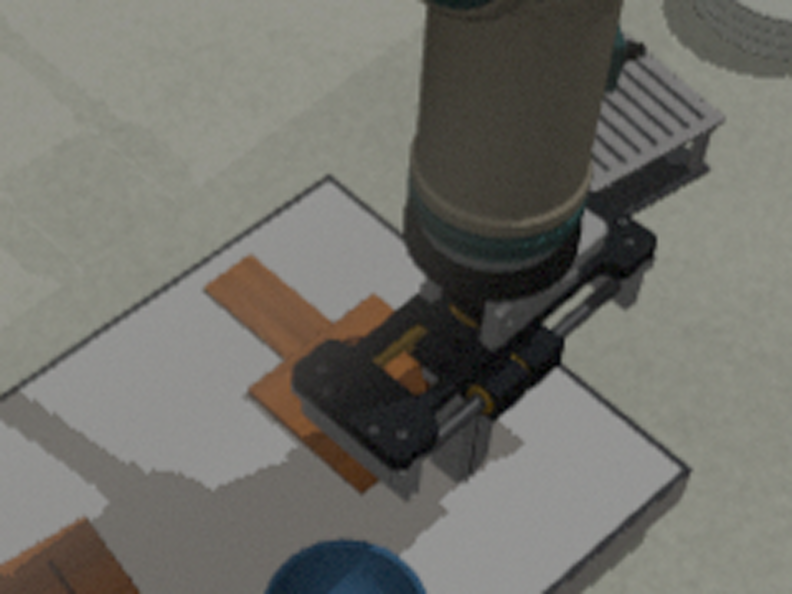

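The ledge touches at a reported TCP z = 0.0377, so the tips are at reported TCP + 22 mm rather than −14 mm. The scene projection of (0.69, 0.0485, 0.06) agrees with that. I'll use this touched height from here on.

```bash
python3 - <<'E'
from h import *
from rig import env, imaging
z=.0396
env.movel([.69,.0485,z],feed=.03)
s=env.get_state();print(s['tcp_pos'],s['force'])
env.movel([.605,.0485,z],feed=.06)
s=env.get_state();print(s['time'],s['tcp_pos'],s['force'])
for n in('top','scene'):
    im=imaging.snapshot(n);cv2.imwrite(f'pics/{n}6.png',im[:,:,::-1])
    m=wood(im);ci=imaging.camera_info(n)
    for c in cv2.findContours(m,cv2.RETR_EXTERNAL,cv2.CHAIN_APPROX_NONE)[0]:
        if cv2.contourArea(c)<200: continue
        a=cv2.approxPolyDP(c,4,True)[:,0]
        w=(cast(ci,a,.065)*1e3).round()
        if 400<w[0,0]<700: print(n,a.tolist()); print(w.tolist())
cv2.imwrite('pics/crop6.png',cv2.resize(im[100:280,230:470,::-1],None,fx=3.3,fy=3.3,interpolation=cv2.INTER_CUBIC))
E
```

```text
[0.69002387 0.04849148 0.03954813] [0.84309879 0.06576967 0.63749998]
20.7833 [0.6052329  0.04847099 0.03948518] [ 0.77440823  0.26054716 -0.19908349]
top [[353, 195], [344, 190], [343, 197], [332, 192], [331, 198], [323, 198], [321, 191], [314, 196], [315, 230], [354, 230]]
[[594.0, 2.0], [607.0, 23.0], [590.0, 26.0], [603.0, 51.0], [588.0, 54.0], [589.0, 73.0], [606.0, 77.0], [594.0, 94.0], [514.0, 93.0], [511.0, 3.0]]
top [[406, 161], [402, 199], [442, 203], [445, 165]]
[[672.0, -127.0], [581.0, -112.0], [569.0, -204.0], [660.0, -218.0]]
scene [[256, 257], [205, 286], [232, 332], [285, 300]]
[[583.0, -111.0], [567.0, -204.0], [658.0, -220.0], [675.0, -128.0]]
scene [[278, 195], [310, 222], [324, 211], [324, 201], [317, 215], [310, 216], [283, 191]]
[[510.0, 1.0], [594.0, 2.0], [594.0, 36.0], [579.0, 52.0], [592.0, 21.0], [585.0, 11.0], [509.0, 14.0]]
scene [[266, 166], [278, 177], [296, 171], [279, 157]]
[[441.0, 31.0], [478.0, 29.0], [490.0, 63.0], [441.0, 64.0]]
```

View pics/crop6.png

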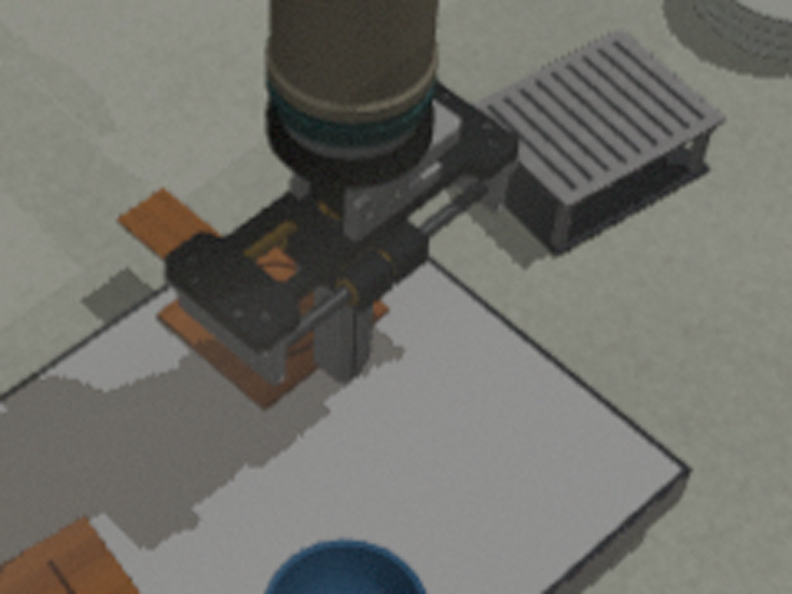

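The rest slid: its far edge is at x = 0.594 and the tongue end at about (0.441, 0.048), roughly 53 mm past the edge. Next I lift off, open, and go to the tongue.

```bash
python3 - <<'E'
from h import *
from rig import env, imaging
ci=imaging.camera_info('scene')
for z in(.06,.08,.1,.12): print(z,cast(ci,[[313.3,215.2]],z))
env.movel([.615,.0485,.045],feed=.08)
env.movel([.615,.0485,.09],feed=.2)
env.gripper_open()
env.reach([.475,.0477,.09],downq(0))
s=env.get_state();print(s['time'],s['tcp_pos'],s['force'],s['grip_width'])
im=imaging.snapshot('wrist');cv2.imwrite('pics/w7.png',im[:,:,::-1])
im=imaging.snapshot('scene');cv2.imwrite('pics/crop7.png',cv2.resize(im[60:260,190:430,::-1],None,fx=3,fy=3,interpolation=cv2.INTER_CUBIC))
E
```

```text
0.06 [[0.58520727 0.01862095]]
0.08 [[0.59555438 0.00918826]]
0.1 [[ 6.05901485e-01 -2.44430171e-04]]
0.12 [[ 0.61624859 -0.00967712]]
23.6167 [0.4760773  0.04765738 0.09071476] [ 0.23610541  0.38337846 -0.17285722] 0.999236258263742
```

View pics/crop7.png

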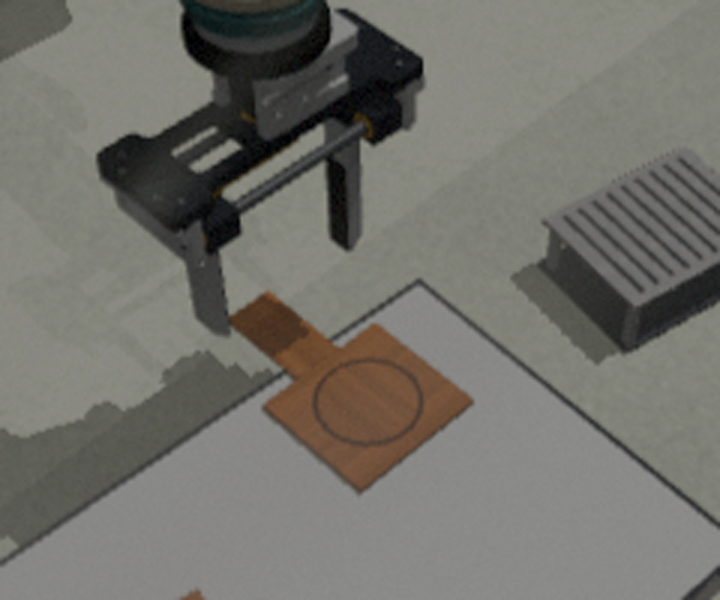

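View pics/w7.png

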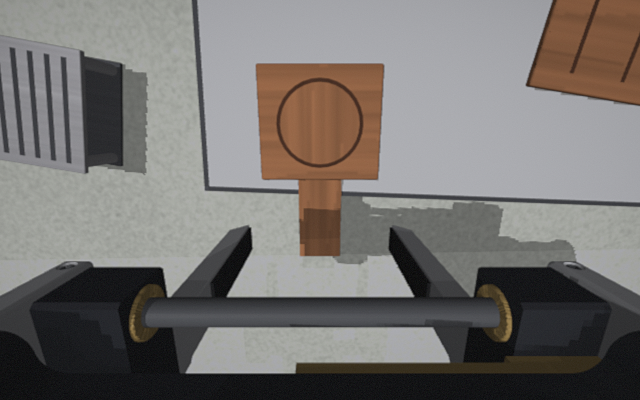

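```bash
python3 - <<'E'
from h import *
from rig import env, imaging
ci=imaging.camera_info('scene')
for z in(.06,.075,.09,.105,.12): print(z,cast(ci,[[261.7,171.7],[190+347/3,60+248/3]],z).round(3).tolist())
s=env.get_state();w=imaging.camera_info('wrist')
px=[[257,65],[384,65],[380,180],[263,180],[300,255],[340,255]]
for dz in(0,.036):
    p=s['tcp_pos']+[0,0,dz]
    print(dz,cast(w,px[:4],.066,(p,s['ee_rot'])).round(4).tolist(),cast(w,px[4:],.063,(p,s['ee_rot'])).round(4).tolist())
E
```

```text
0.06 [[0.443, 0.018], [0.446, 0.13]]
0.075 [[0.453, 0.011], [0.456, 0.121]]
0.09 [[0.464, 0.004], [0.467, 0.111]]
0.105 [[0.475, -0.003], [0.478, 0.102]]
0.12 [[0.486, -0.01], [0.488, 0.092]]
0 [[0.5961, 0.0936], [0.596, -0.0008], [0.5093, -0.0026], [0.5093, 0.0936]] [[0.4405, 0.0647], [0.4405, 0.0289]]
0.036 [[0.603, 0.101], [0.603, -0.0083], [0.5024, -0.0104], [0.5024, 0.1011]] [[0.423, 0.0675], [0.423, 0.0261]]
```

The wrist view gives the head as 94 × 87 mm and the tongue end at x = 0.4405, so the TCP pose is right and the fingers are just shorter than stated (tips at TCP + 22 mm up). I'll grip with that offset.

```bash
python3 - <<'E'
from h import *
from rig import env, imaging
env.movel([.476,.0472,.0265],feed=.08)
s=env.get_state();print(s['time'],s['tcp_pos'],s['force'])
env.grab()
s=env.get_state();print(s['time'],s['tcp_pos'],s['force'],s['grip_width'])
if .3<s['grip_width']<.45:
    env.movel([.476,.0472,.075],feed=.06)
    s=env.get_state();print(s['time'],s['tcp_pos'],s['force'],s['grip_width'])
im=imaging.snapshot('wrist');cv2.imwrite('pics/w8.png',im[:,:,::-1])
im=imaging.snapshot('scene');cv2.imwrite('pics/crop8.png',cv2.resize(im[60:260,190:430,::-1],None,fx=3,fy=3,interpolation=cv2.INTER_CUBIC))
E
```

```text
24.6583 [0.47647961 0.04716883 0.02676394] [ 0.01734618 -0.45877161 -0.32542902]
25.6083 [0.47593525 0.047243   0.02646242] [-0.50138675  0.54612512 -0.1047152 ] 0.3721952226078623
26.5667 [0.47565888 0.04722113 0.07473647] [-0.07656459  0.35949092 -1.21059994] 0.37369018001187015
```

View pics/crop8.png

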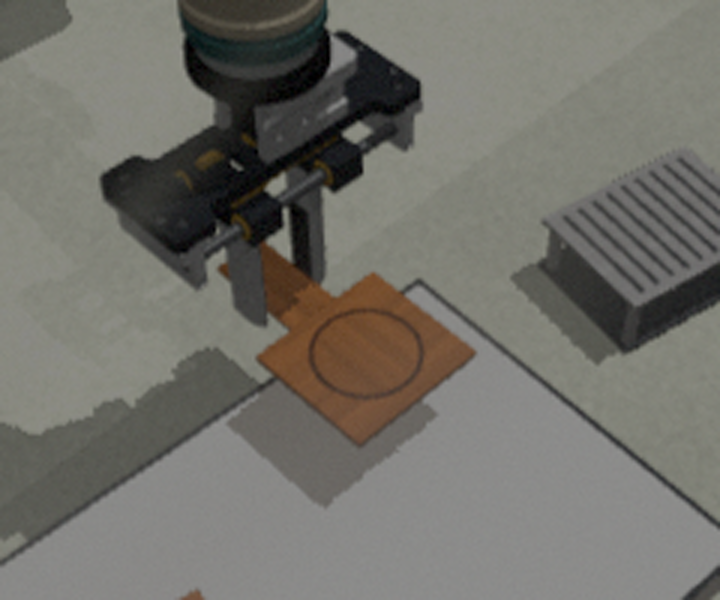

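View pics/w8.png

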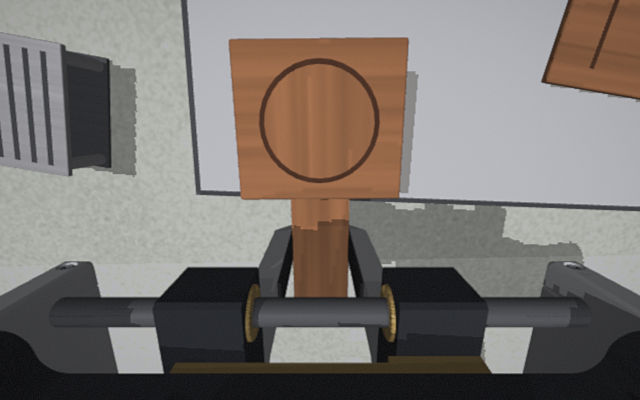

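The rest is lifted, level and squarely gripped: the head spans columns 230–408 in the wrist view, with width 0.374 (35 mm). Next I check the head offset and get a second view of the stand.

```bash
python3 - <<'E'
from h import *
from rig import env, imaging
s=env.get_state();w=imaging.camera_info('wrist')
a=cast(w,[[230,39],[408,38],[403,198],[241,198]],.114,(s['tcp_pos'],s['ee_rot']));print(a.round(4).tolist(),a.mean(0)-s['tcp_pos'][:2])
im=cv2.imread('pics/scene0.png');g=cv2.resize(im[100:180,355:465],None,fx=7,fy=7,interpolation=cv2.INTER_CUBIC);cv2.imwrite('pics/st2.png',g)
E
```

```text
[[0.5945, 0.0933], [0.595, 0.0006], [0.5089, -0.0034], [0.5089, 0.0938]] [ 0.07626785 -0.00115428]
```

View pics/st2.png

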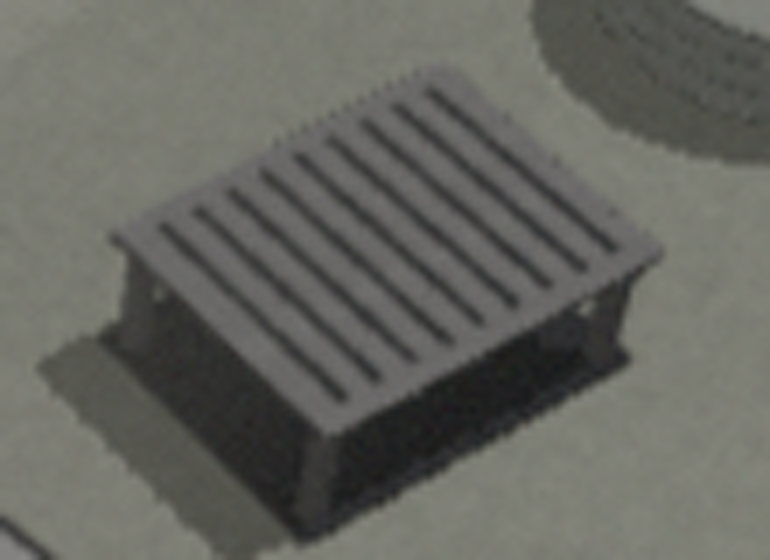

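```bash
python3 - <<'E'
from h import *
from rig import env, imaging
ci=imaging.camera_info('scene')
c=np.array([[435,65],[662,252],[320,435],[112,238]])/7+[355,100]
a=cast(ci,c,.05);print(a.round(4).tolist(),a.mean(0))
for i,j in((0,3),(1,2)): d=a[i]-a[j];print('x? ',np.linalg.norm(d),np.degrees(np.arctan2(d[1],d[0])))
for i,j in((0,1),(3,2)): d=a[i]-a[j];print('y? ',np.linalg.norm(d),np.degrees(np.arctan2(d[1],d[0])))
C=(a.mean(0)+[.5699,.3055])/2;yaw=np.radians(-9.5);print(C)
t=C-.0765*np.array([np.cos(yaw),np.sin(yaw)])
env.movel([t[0],t[1],.075],downq(yaw),feed=.12)
env.movel([t[0],t[1],.030],feed=.08)
s=env.get_state();print(s['time'],s['tcp_pos'],s['force'],s['grip_width'])
for n in('wrist','top','scene'):
    im=imaging.snapshot(n);cv2.imwrite(f'pics/{n}9.png',im[:,:,::-1])
cv2.imwrite('pics/crop9.png',cv2.resize(im[60:220,310:550,::-1],None,fx=3.2,fy=3.2,interpolation=cv2.INTER_CUBIC))
E
```

```text
[[0.5342, 0.3769], [0.6316, 0.362], [0.6078, 0.235], [0.5148, 0.2503]] [0.57209231 0.30606036]
x?  0.12809594372636182 81.27463894152811
x?  0.12928382858218818 79.36767328476249
y?  0.09856480396360692 171.32288501534478
y?  0.09426829496264356 170.64659939281137
[0.57099615 0.30578018]
29.7917 [0.49582018 0.31853261 0.03010819] [ 0.75535037  0.16963724 -0.39868876] 0.37329486090229386
```

View pics/crop9.png

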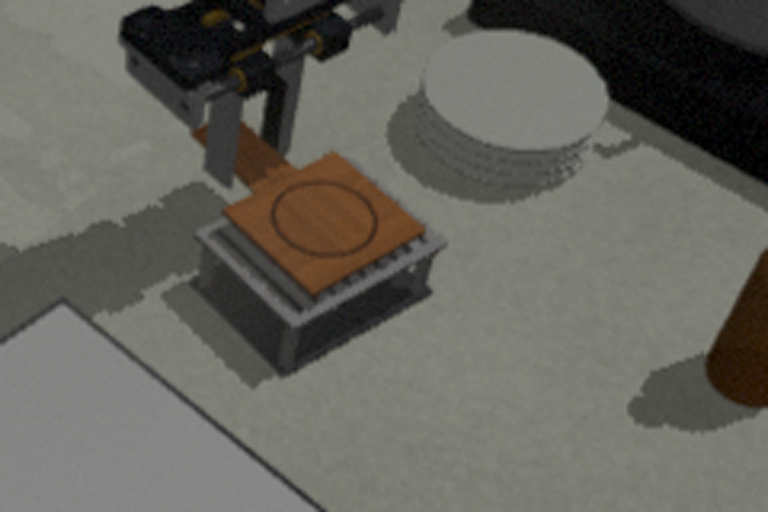

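View pics/wrist9.png

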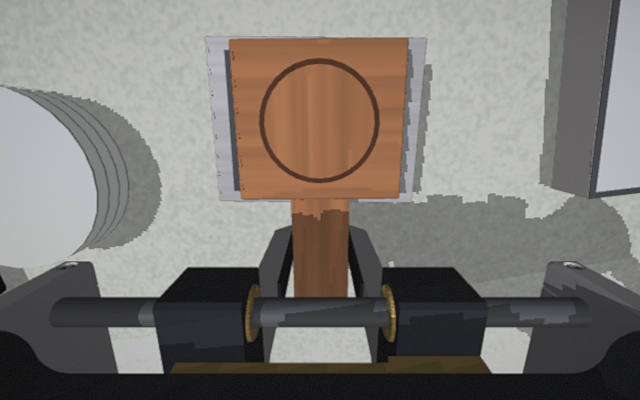

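The head sits centred over the stand: its columns are 230–408 against 206–427 for the stand, and both views show the edges parallel. I'll lower to contact, release and retreat.

```bash
python3 - <<'E'
from h import *
from rig import env, imaging
p=env.get_state()['tcp_pos'].copy()
z=.019
env.movel([.49555,.31841,z],feed=.05)
while z>.013:
    s=env.get_state();print(round(z,4),s['tcp_pos'].round(4),s['force'].round(2))
    if s['force'][2]>1.5: break
    z-=.001;env.movel([.49555,.31841,z],feed=.02)
env.gripper_open();env.dwell(.3)
im=imaging.snapshot('scene');cv2.imwrite('pics/crop10.png',cv2.resize(im[60:220,310:550,::-1],None,fx=3.2,fy=3.2,interpolation=cv2.INTER_CUBIC))
env.movel([.49555,.31841,.12],feed=.15)
s=env.get_state();print(s['time'],s['tcp_pos'],s['force'],s['grip_width'])
im=imaging.snapshot('wrist');cv2.imwrite('pics/w11.png',im[:,:,::-1])
c=max(cv2.findContours(wood(im),cv2.RETR_EXTERNAL,cv2.CHAIN_APPROX_NONE)[0],key=cv2.contourArea)
a=cv2.approxPolyDP(c,5,True)[:,0];print(a.tolist(),cast(imaging.camera_info('wrist'),a,.056,(s['tcp_pos'],s['ee_rot'])).round(4).tolist())
im=imaging.snapshot('scene');cv2.imwrite('pics/scene11.png',im[:,:,::-1])
E
```

```text
0.019 [0.4951 0.3182 0.0185] [ 0.43 -0.09 -0.3 ]
0.018 [0.4956 0.3184 0.0181] [-0.61  0.68 -0.12]
0.017 [0.4957 0.3184 0.017 ] [-0.32 -0.77  0.06]
0.016 [0.4958 0.3186 0.0163] [-0.37  0.4   1.18]
0.015 [0.4958 0.3185 0.0155] [-0.24  0.07  4.82]
33.525 [0.49482914 0.31806493 0.11918952] [ 0.60314135 -0.23479706 -0.11595338] 0.9976405150121224
[[266, 72], [270, 170], [301, 171], [303, 237], [336, 237], [337, 171], [369, 168], [372, 72]] [[0.6212, 0.344], [0.5363, 0.3588], [0.5305, 0.3298], [0.4637, 0.3401], [0.4582, 0.307], [0.5249, 0.2959], [0.5227, 0.2655], [0.606, 0.2527]]
```

View pics/w11.png

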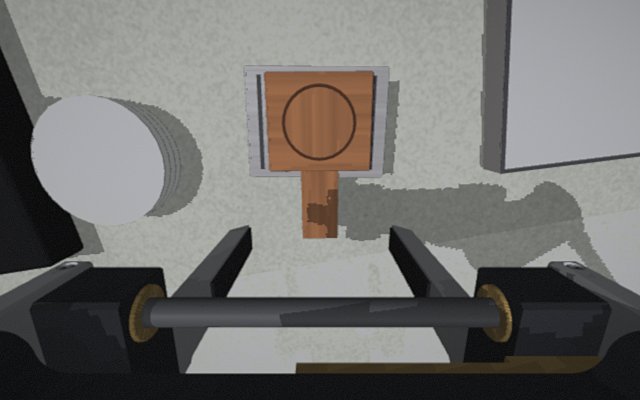

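View pics/scene11.png

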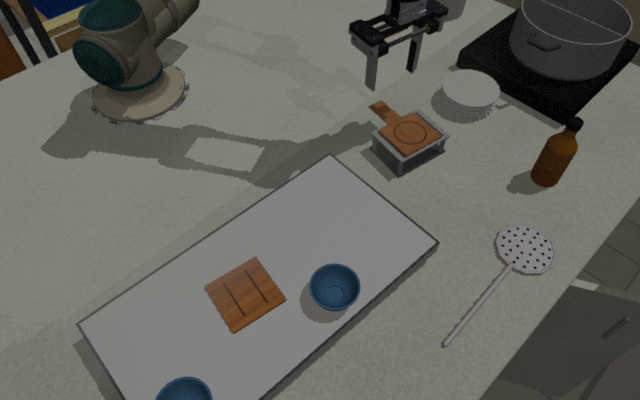

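The rest lies flat on the stand, released. Its head corners average to (0.5716, 0.3053), against a stand centre of (0.571, 0.306). The coaster's corners, at (255,257), (205,286), (233,332) and (285,300), have not moved.

```bash
python3 - <<'E'
from rig import env, workorder
print(workorder.job_done(), env.get_state()['time'])
E
```

```text
the job is handed in; nothing more can be done
the job is handed in; nothing more can be done
```

The ladle rest is on the drip stand, released and lying flat, and the job is handed in; no verdict was reported. I pushed the rest from its far edge until the tongue stuck out about 53 mm past the ledge, gripped the tongue, lifted the rest level by 48 mm and set it down.

**Last checks:**
- **Centring:** the head's centre measured (0.572, 0.305) against the stand's (0.571, 0.306), so about 1 mm off.
- **Alignment:** the rest is squared up with the stand to within about 1–2°.
- **Coaster:** it has not visibly moved.
- **Gripper and time:** the gripper was clear of everything, at 33.5 s after the retreat.

**What disagreed:** the fingertips did not match `env.tcp_to_tips`. By touching the ledge I found them about 22 mm above the reported TCP, not 14 mm below it. Because of this my first push passed over the rest without moving it. I redid it with the touched height, and the grip and placing with that height went right first time.

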